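# Sweep down the tabs of a packing checklist

## Task

The parcel is packed, so reset the packing checklist for the next one: run a fingertip lightly along its row of raised flip tabs, starting at the end with the white dot, and lay all four tabs flat one after another in a single sweep, keeping the finger down in the row until the fourth is flat. Only touch the tabs: do not pick up or shift the board, and leave the candle, gift box and ribbon spool alone. Then move the hand away.

Things in the scene. Friction and masses are not known exactly. Their poses are not given: they have to be found in the camera images.
- board: Packing checklist: loose wooden board 236 x 74 mm (x by y), about 0.9 kg, on rubber feet, at any yaw. Origin: centre of its underside; x along the row of four flip tabs, from the white-dot end (dot at x = -106 mm) to the far end; z up. Deck 22 mm above the counter. Tabs stand along y = 0, hinge lines across the row at x = -84, -40, 4 and 48 mm (first to fourth).
- tab1 (a joint): Angle of the first tab: 0 leaning 10 degrees back to the white-dot end (its stop), 0.175 upright, 1.745 flat on the deck, folded towards the board's +x. Starts at 0 to 0.45. It stays where it is left.
- tab2 (a joint): Angle of the second tab: 0 leaning 10 degrees back to the white-dot end (its stop), 0.175 upright, 1.745 flat on the deck, folded towards the board's +x. Starts at 0 to 0.45. It stays where it is left.
- tab3 (a joint): Angle of the third tab: 0 leaning 10 degrees back to the white-dot end (its stop), 0.175 upright, 1.745 flat on the deck, folded towards the board's +x. Starts at 0 to 0.45. It stays where it is left.
- tab4 (a joint): Angle of the fourth tab: 0 leaning 10 degrees back to the white-dot end (its stop), 0.175 upright, 1.745 flat on the deck, folded towards the board's +x. Starts at 0 to 0.45. It stays where it is left.
- tab1_foot (a point): Middle of the first tab's hinge line, 25 mm above the counter; axes as the board's. Each tab is a purple plate 36 mm tall, 30 mm wide (across the row), 4 mm thick, with a lilac band near its top edge. Folding takes about 0.4 N at its top edge, 1 N or more near the foot.
- tab4_foot (a point): Middle of the fourth tab's hinge line; axes as the board's. A flat tab's top is 27 mm above the counter and ends 36 mm beyond its hinge. A shut gripper's fingertips drawn along the row's centre line towards +x, 32 to 35 mm above the counter, fold each tab almost flat and pass over it; draw them to 30 mm beyond the fourth hinge line or more.
- candle: Purple candle jar with a cream band and steel lid, 60 mm across, 70 mm tall, standing on the counter beside the board; origin at the centre of its foot. Leave alone.
- giftbox: Small kraft gift box with a lilac lid, 70 x 54 mm, 50 mm tall, beside the board; origin at the centre of its underside. Leave alone.
- spool: Ribbon spool lying flat, white paper flanges and lilac winding, 60 mm across, 28 mm high, beside the board; origin at the centre of its underside. Leave alone.

How it is judged (in metres and radians):
On the way, in this order (a step that is already met when the one before it is completed fails the run):
1. the first tab is laid flat (value of joint tab1 above 1.4 rad and value of joint each of tab2, tab3, tab4 below 1.4 rad), for 0.04 s.
2. the second tab is laid flat (value of joint tab2 above 1.4 rad and value of joint each of tab3, tab4 below 1.4 rad), for 0.04 s.
3. the third tab is laid flat (value of joint tab3 above 1.4 rad and value of joint tab4 below 1.4 rad), for 0.04 s.
4. the fourth tab is laid flat (value of joint tab4 above 1.4 rad), for 0.04 s.
At the end, for the whole second after the job is handed in: All four tabs lie flat (within 20 degrees of the deck), the board lies flat on the counter at rest within 20 mm of where it was, and the candle, gift box and spool are within 15 mm of where they were (value of joint each of tab1, tab2, tab3, tab4 above 1.4 rad and distance of board from where it was at the start of the episode below 0.02 m and height (world z) of board below 0.006 m and angle between board's own z axis and vertical below 0.05 rad and linear speed of board below 0.01 m/s and distance of each of candle, giftbox, spool from where it was at the start of the episode below 0.015 m); the robot touches nothing.
It fails at once if the board is picked up or tipped (height (world z) of board above 0.008 m or angle between board's own z axis and vertical above 0.08 rad).
It fails at once if the board is shoved more than 20 mm (distance of board from where it was at the start of the episode above 0.02 m).
It fails at once if the finger is lifted out of the row between the first tab and the last (grasp point, 19 mm behind the fingertips, more than 85 mm above the counter) (value of joint tab1 above 1.4 rad and value of joint tab4 below 1.4 rad and z of the grasp point in the frame of board above 0.085 m).
It fails at once if the fingers press on the board or its tabs with more than 20 N (contact force between the fingers and board above 20 N).
It fails at once if the candle, gift box or spool is moved or tipped (distance of any of candle, giftbox, spool from where it was at the start of the episode above 0.015 m or angle between any of candle, giftbox, spool's own z axis and vertical above 0.2 rad).
It also fails if it takes over 34 s, if anything falls off the work surface, if the arm or the gripper's body presses on something with over 40 N, if the wrist force passes 120 N, or if a joint passes its speed limit or range.

## Robot

A 6-joint arm with a two-finger parallel gripper is mounted at the origin on the work surface. World frame = base frame: x ahead of the robot, y to its left, z up, the work surface at z = 0. Lengths are in mm, angles in rad, forces in N, time in s.
With the tool pointing down it reaches from about 325 to 875 mm from the base axis. Payload 4.4 kg.
Tool frame: the origin (TCP) lies on the centre line of the jaws, within the pads' length; the fingertips stand ahead of it and the grasp point (between the pads) lies 6 mm ahead of it (ctrl.tcp_to_tips is the z of the fingertips in the tool frame, in mm); z points along the fingers, y is the direction in which the jaws open and shut (so a half turn about z gives the same grasp; the last joint's range is limited). The gripper opens to 85 mm and grips with 20 to 120 N. Pads are 22 mm wide; open, the fingers measure 114 mm over their backs; the gripper's body (76 mm by 85 mm) begins 54 mm behind the grasp point. The pads swing forward as they close: fully open they stand 13 mm farther back than shut.
Start: joints at [1.036, 0.207, 1.542, -0, 1.393, -0.15], TCP at [215.849, 532.951, 221.982] pointing down, gripper open.
Joint ranges: [-2.73, 2.73], [-0.86, 2.22], [0.23, 2.46], [-1.11, 4.25], [0.08, 2.63], [-2.82, 2.82]. Speed limits (rad/s): [2.79, 2.79, 3.14, 3.14, 3.14, 3.14].

## Interface

Orientations are given as a 3x3 rotation matrix whose columns are the frame's x, y, z axes.
In Python, from plant import ctrl, sensors, optics gives the robot as it stands. Calls block until the motion is done:
- ctrl.move_ptp(position, orientation): joint-space move of the TCP to a pose.
- ctrl.move_l(position, rot=None, vel=150, threshold=None): straight line of the TCP; rot=None keeps the orientation; vel is the mean speed in mm/s. With threshold (N) it stops when the force on the tool has changed by that much, and returns True; else False.
- ctrl.set_joints(angles): joint-space move.
- ctrl.gripper_to(opening, force=None): finger opening in mm; force is the grip in N (None keeps the last); returns when the fingers have stopped.
- ctrl.hold(seconds).
- ctrl.solve_ik(position, orientation): joint angles nearest the present ones, or None.
- sensors.read_state(): the state.
- optics.grab_frame(name): name is "scene" or "top"; returns (picture, depth): 420x560x3 uint8, red, green, blue; 420x560 float32, mm along the optical axis (not along the pixel's ray), 0 where there is no reading.
- optics.camera_params(name): a dict with "mtx" (3x3 intrinsics, pixels), "R" (3x3) and "t" (3): a world point X has camera coordinates R X + t. Camera axes: x right, y down, z forward; pixel columns grow to the right and rows downward; lengths in mm; the calibration is good to about 2 mm. A picture is of the moment at which its call begins. camera_params takes no time and is no camera call.
A pose or a line that the arm cannot do raises ctrl.MotionError and nothing moves.
- ctrl.finish_job(): hands the job in, once; it reports no verdict.
The state is a dict: "t": time; "q": joint angles; "qvel": joint speeds; "tau": joint torques, N m; "eef_pos": TCP position; "eef_rot": TCP orientation; "force": force on the tool from outside, world axes, zero at the start; "wrist_torque": the same for the moment, N m; "grip_width": finger opening in mm.
Only numpy, scipy, OpenCV 4.12 (cv2) and the standard library are available. Lean on these libraries where they do the work, as an engineer would, in place of code of your own. Each camera call takes 0.05 s, during which the arm holds its last target.

## Working session

There is one attempt and no reset: what is moved stays moved. The work goes in short steps, each a Python script; the robot and the scene stay as the last script left them, time stands still between calls to the robot, and variables do not carry over. Pictures are saved under pics/ and viewed, and the job is handed in when it is done.

```bash
ls; mkdir -p pics
python3 - <<'E'
from plant import ctrl,sensors,optics
import cv2,numpy as np
for n in("scene","top"):
    p,d=optics.grab_frame(n); cv2.imwrite(f"pics/{n}0.png",p[:,:,::-1]); np.savez(f"{n}0.npz",p=p,d=d)
    c=optics.camera_params(n); print(n,np.round(c["mtx"],1).tolist(),np.round(c["R"],3).tolist(),np.round(c["t"],1), (d==0).mean())
s=sensors.read_state(); print(s["t"],s["eef_pos"],np.round(s["eef_rot"],3).tolist(),s["grip_width"],ctrl.tcp_to_tips)
E
```

```text
pics
scene [[543.4, 0.0, 272.8], [0.0, 543.4, 208.8], [0.0, 0.0, 1.0]] [[0.196, 0.98, -0.023], [0.585, -0.136, -0.8], [-0.787, 0.143, -0.6]] [-162.9 -264.6 1229.3] 0.004111394557823129
top [[415.9, 0.0, 276.3], [0.0, 415.9, 216.2], [0.0, 0.0, 1.0]] [[0.022, -0.999, 0.036], [-0.982, -0.029, -0.189], [0.19, -0.031, -0.981]] [ 17.2 566.7 591.2] 0.004030612244897959
0.1 [215.46974196 532.34440215 220.9286292 ] [[-0.927, 0.375, -0.001], [0.375, 0.927, -0.002], [0.0, -0.002, -1.0]] 85.11718451806767 25.0
```

View pics/scene0.png

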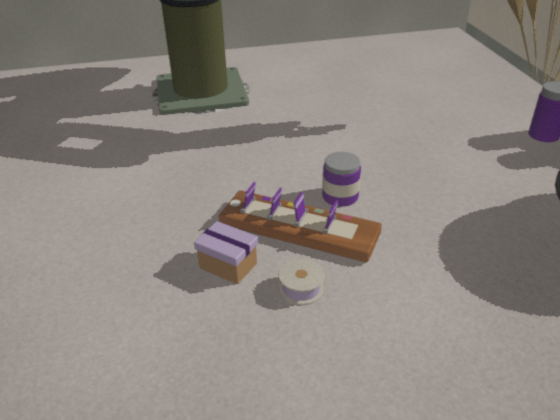

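View pics/top0.png

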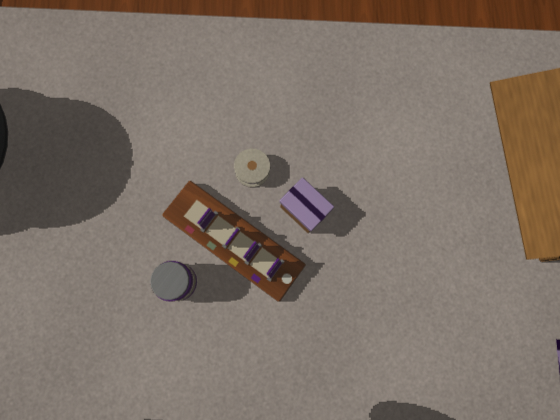

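The white dot is at scene pixel (235,204) and top pixel (287,279). The row runs to the far end near top (185,200). The candle is at top (173,281), the spool at (252,167) and the gift box at (306,205). Next I measure the board.

```bash
cat > h.py <<'E'
import numpy as np,cv2
from plant import ctrl,sensors,optics
def cloud(n,d):
    c=optics.camera_params(n);v,u=np.mgrid[0:420,0:560]
    r=np.stack([u,v,np.ones_like(u)],-1)@np.linalg.inv(c["mtx"]).T
    return (r*d[...,None]-np.array(c["t"]))@np.array(c["R"])
def plane(n,uv,z):
    c=optics.camera_params(n);R=np.array(c["R"]);r=R.T@np.linalg.inv(c["mtx"])@np.array([uv[0],uv[1],1.]);o=-R.T@np.array(c["t"])
    return o+r*(z-o[2])/r[2]
E
python3 - <<'E'
from h import *
for n,roi in(("top",(150,170,320,310)),("scene",(210,180,385,260))):
    f=np.load(f"{n}0.npz");p=f["p"];X=cloud(n,f["d"])
    hsv=cv2.cvtColor(p,cv2.COLOR_RGB2HSV)
    z=X[...,2]; print(n,"table z",np.median(z[150:400,200:400]))
    m0=np.zeros(z.shape,bool);m0[roi[1]:roi[3],roi[0]:roi[2]]=1
    # wood+cream on deck
    wood=m0&(hsv[...,0]<16)&(hsv[...,1]>110)&(abs(z-22)<5)
    k,lab,st,ce=cv2.connectedComponentsWithStats(cv2.morphologyEx((wood).astype(np.uint8),cv2.MORPH_CLOSE,np.ones((9,9))))
    i=1+st[1:,4].argmax(); print(st[i],ce[i])
    pts=X[(lab==i)&(abs(z-22)<5)][:,:2].astype(np.float32)
    (c,s,a)=cv2.minAreaRect(pts);print("rect",c,s,a, "z",np.median(X[wood][:,2]))
    # white dot
    w=m0&(hsv[...,1]<50)&(hsv[...,2]>170)&(z>15)&(z<40)
    k,lab,st,ce=cv2.connectedComponentsWithStats(w.astype(np.uint8))
    for i in range(1,k):
        if st[i,4]>8: print(" white",ce[i],st[i,4],np.round(plane(n,ce[i],23),1))
    # purple tabs
    t=m0&(z>30)&(z<75)&(hsv[...,0]>120)&(hsv[...,0]<150)&(hsv[...,1]>60)
    k,lab,st,ce=cv2.connectedComponentsWithStats(t.astype(np.uint8))
    for i in range(1,k):
        if st[i,4]>15: q=X[lab==i];print(" tab",ce[i],st[i,4],np.round(q.mean(0),1),np.round(q[:,2].max(),1))
    s=cv2.resize(p[roi[1]-10:roi[3]+10,roi[0]-10:roi[2]+10],None,fx=4,fy=4,interpolation=cv2.INTER_CUBIC)
    cv2.imwrite(f"pics/{n}_crop.png",s[:,:,::-1])
E
```

```text
top table z 0.5062944007258927
[ 163  181  142  120 4557] [233.68597762 240.51810402]
rect (532.707763671875, 100.0609130859375) (235.025390625, 73.52105712890625) 55.298702239990234 z 22.1651040537858
 tab [305.02189781 201.69708029] 274 [591.2 -13.   50.7] 54.0
 tab [205.98591549 218.31690141] 142 [560.4 140.6  49. ] 62.4
 tab [231.73333333 236.4       ] 45 [531.7  98.8  60.1] 63.5
 tab [250.99206349 251.16666667] 126 [510.9  69.1  51.5] 63.1
 tab [273.64347826 267.92173913] 115 [486.2  33.9  52.5] 63.0
 tab [183.78666667 282.97333333] 150 [460.5 166.6  59.3] 70.6
scene table z 0.5114807604342697
[ 220  191  161   65 2475] [311.85414141 228.88161616]
rect (531.6100463867188, 100.27290344238281) (232.9061737060547, 74.92639923095703) 55.53440856933594 z 21.918691850970433
 white [358.63636364 185.        ] 11 [467.9 214.7  23. ]
 white [234.75   201.4375] 16 [467.   12.7  23. ]
 white [256.97945205 206.2260274 ] 146 [487.3  44.4  23. ]
 white [283.76699029 211.33009709] 103 [509.4  81.9  23. ]
 white [311.11949686 218.88679245] 159 [536.8 117.7  23. ]
 white [342.36746988 228.56024096] 332 [569.1 156.1  23. ]
 tab [341.86885246 181.6557377 ] 122 [486.2 179.5  47. ] 52.9
 tab [249.12931034 194.64655172] 116 [487.   33.4  46.5] 61.5
 tab [275.48245614 200.59649123] 114 [511.8  69.1  47. ] 62.0
 tab [297.75       198.11363636] 44 [530.3  98.6  59.8] 62.3
 tab [299.63114754 209.41803279] 122 [533.2 100.9  40.9] 51.4
 tab [331.59259259 212.76851852] 108 [561.7 140.9  49. ] 62.6
 tab [230.5907173  240.93248945] 237 [591.7  -9.2  49.5] 52.4
```

View pics/top_crop.png

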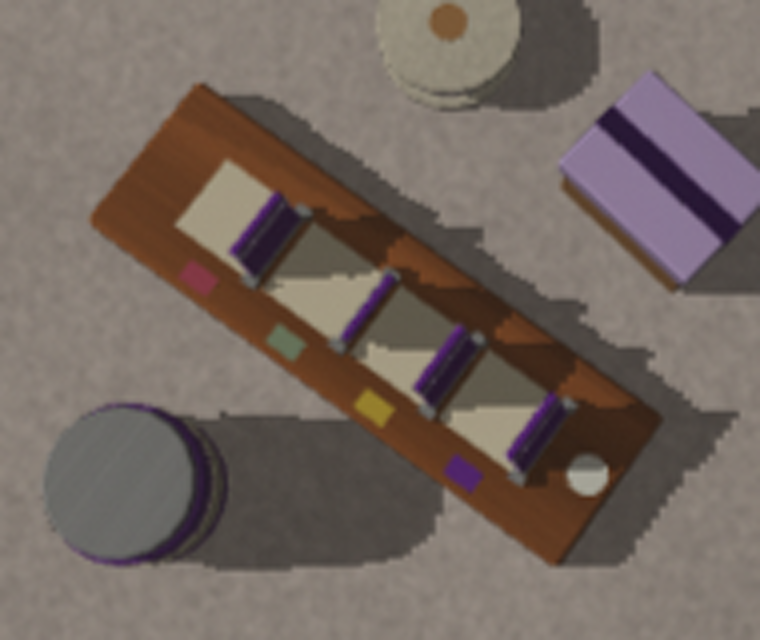

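View pics/scene_crop.png

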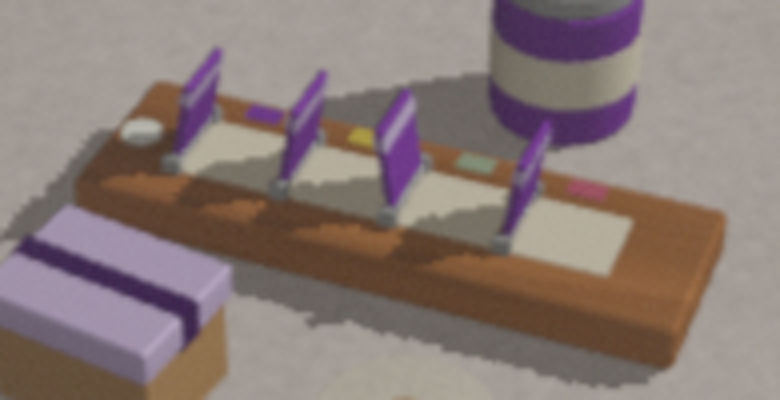

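Both views agree on the board: centre about (532, 100), yaw about 55.4°, deck at 22 mm. The tabs are where they should be. I'll shut the gripper, go to the start beyond the dot end, and check the actual tip height before sweeping.

```bash
cat >> h.py <<'E'
C=np.array([532.2,100.1]);yaw=np.radians(55.4);U=np.array([np.cos(yaw),np.sin(yaw)])
def P(s,ztip): 
    return np.array([*(C+s*U),ztip+ctrl.tcp_to_tips])
def R(sg):
    x=sg*np.array([*U,0]);z=np.array([0,0,-1.]);return np.stack([x,np.cross(z,x),z],1)
E
python3 - <<'E'
from h import *
ok=[]
for sg in(1,-1):
    q=[ctrl.solve_ik(P(s,z),R(sg)) for s,z in((-126,120),(-126,33.5),(0,33.5),(100,33.5),(100,150))]
    print(sg,[None if a is None else np.round(a,2).tolist() for a in q])
    if all(a is not None for a in q): ok.append((abs(q[0][5]-(-.15)),sg))
sg=min(ok)[1];print(sg);open("sg","w").write(str(sg))
ctrl.gripper_to(0,20)
ctrl.move_ptp(P(-126,130),R(sg))
ctrl.move_l(P(-126,60),vel=120)
ctrl.hold(.2)
s=sensors.read_state();print(s["t"],s["eef_pos"]-P(-126,60),s["force"],s["grip_width"],np.round(s["eef_rot"],3).tolist())
for n in("scene","top"):
    p,d=optics.grab_frame(n)
    cv2.imwrite(f"pics/{n}1.png",p[:,:,::-1])
E
```

```text
1 [[-0.2, 0.04, 1.89, -0.0, 1.2, 0.41], [-0.2, 0.18, 1.96, -0.0, 1.01, 0.41], [0.03, 0.33, 1.76, -0.0, 1.05, 0.63], [0.16, 0.47, 1.56, -0.0, 1.11, 0.76], [0.16, 0.33, 1.48, -0.0, 1.33, 0.76]]
-1 [[-0.2, 0.04, 1.89, -0.0, 1.2, -2.73], [-0.2, 0.18, 1.96, -0.0, 1.01, -2.73], [0.03, 0.33, 1.76, -0.0, 1.05, -2.51], [0.16, 0.47, 1.56, -0.0, 1.11, -2.38], [0.16, 0.33, 1.48, -0.0, 1.33, -2.38]]
1
3.925 [ 0.94337887 -0.13833698  1.01518546] [-0.09469251 -0.49199647 -0.20729611] -0.3011147750291887 [[0.568, 0.823, 0.002], [0.823, -0.568, -0.0], [0.001, 0.002, -1.0]]
```

View pics/scene1.png

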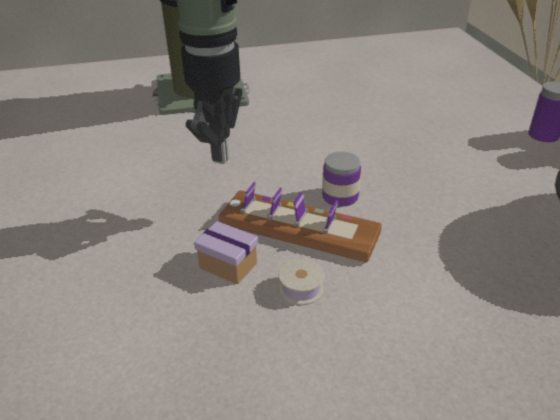

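View pics/top1.png

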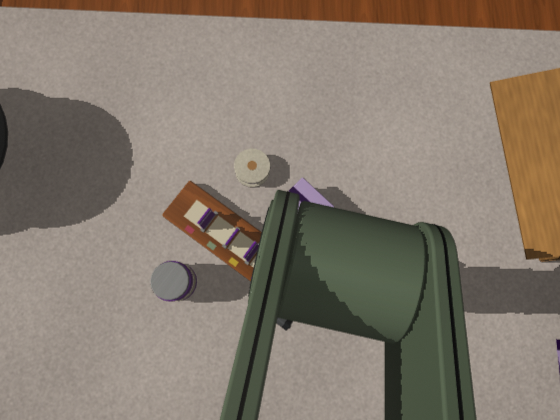

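The shut fingertips show at scene pixel (219,160), above and behind the dot. I'll compare that with the predicted projection.

Run:
```python
from h import *
p,d=optics.grab_frame("scene");X=cloud("scene",d)
c=optics.camera_params("scene")
for z in (60,):
    for s in (-137,-115):
      for w in(-14,0,14):
        w3=P(s,z);w3[2]=z;w3[:2]+=w*np.array([-U[1],U[0]])
        a=np.array(c["R"])@w3+c["t"];a=c["mtx"]@a;print(s,w,np.round(a[:2]/a[2],1))
reg=X[110:170,185:250].reshape(-1,3);reg=reg[(reg[:,2]>45)&(reg[:,0]<520)]
print("lowest",np.round(np.sort(reg[:,2])[:20:3],1)); t=reg[reg[:,2]<80]
dxy=t[:,:2]-C;print("s",np.percentile(dxy@U,[2,50,98]),"lat",np.percentile(dxy@[-U[1],U[0]],[2,50,98]))
s=sensors.read_state();print(s["t"],s["eef_pos"]-P(-126,60))
cv2.imwrite("pics/tip.png",cv2.resize(p[100:220,170:310],None,fx=5,fy=5)[:,:,::-1])
```

```text
-137 -14 [211.3 184.2]
-137 0 [215.7 179.4]
-137 14 [219.9 174.8]
-115 -14 [224.2 187.3]
-115 0 [228.4 182.4]
-115 14 [232.6 177.6]
lowest [94.6 96.2 96.3 96.9 97.7 97.9 98. ]Traceback (most recent call last):
  File "<stdin>", line 11, in <module>
    return _quantile_unchecked(
        a, q, axis, out, overwrite_input, method, keepdims, weights)
    return _ureduce(a,
                    func=_quantile_ureduce_func,
    ...<5 lines>...
                    overwrite_input=overwrite_input,
                    method=method)
    r = func(a, **kwargs)
    result = _quantile(arr,
                       quantiles=q,
    ...<2 lines>...
                       out=out,
                       weights=wgt)
    slices_having_nans = np.isnan(arr[-1, ...])
                                  ~~~^^^^^^^^^
IndexError: index -1 is out of bounds for axis 0 with size 0
```

The tips appear about 35 mm higher than the pose predicts. I'll find out why before moving.

Run:
```python
from h import *
s=sensors.read_state();print(s["t"],s["eef_pos"],s["q"],s["grip_width"],ctrl.tcp_to_tips,s["qvel"],s["force"])
p,d=optics.grab_frame("scene");X=cloud("scene",d)
cv2.imwrite("pics/tip.png",cv2.resize(p[100:220,170:310],None,fx=5,fy=5)[:,:,::-1])
for v in range(130,172,3): print(v,[tuple(np.round(X[v,u]).astype(int).tolist()) for u in (212,216,220,224)])
```

```text
4.075 [461.09907263  -3.69636476  85.55987741] [-1.96083758e-01  1.32036082e-01  1.94074106e+00  3.59117980e-05
  1.06760520e+00  4.07790154e-01] 0.1675778223569481 25.0 [ 0.00061391  0.00112992  0.00336923  0.00094735 -0.00058094  0.00087614] [-0.16362438  0.04509366 -0.73797362]
130 [(449, -10, 142), (477, -6, 157), (480, -1, 158), (463, 6, 148)]
133 [(494, -13, 162), (465, -6, 145), (476, -1, 151), (464, 5, 144)]
136 [(494, -14, 157), (485, -8, 152), (476, -2, 146), (466, 5, 140)]
139 [(496, -14, 154), (488, -8, 149), (478, -2, 143), (469, 4, 137)]
142 [(494, -15, 148), (490, -9, 145), (471, -2, 134), (465, 4, 129)]
145 [(467, -13, 128), (471, -8, 129), (470, -2, 128), (467, 4, 126)]
148 [(469, -14, 124), (471, -8, 125), (469, -3, 123), (465, 3, 120)]
151 [(467, -14, 118), (472, -9, 120), (468, -3, 117), (468, 3, 116)]
154 [(467, -15, 113), (472, -9, 115), (472, -4, 115), (469, 2, 112)]
157 [(468, -15, 109), (466, -9, 107), (472, -4, 110), (470, 2, 108)]
160 [(457, -15, 97), (471, -10, 105), (472, -4, 104), (469, 2, 102)]
163 [(310, -8, 1), (311, -1, 0), (465, -4, 95), (314, 13, 0)]
166 [(320, -9, 1), (321, -2, 1), (321, 5, -1), (324, 12, 0)]
169 [(331, -10, 1), (331, -3, 0), (332, 4, 0), (337, 11, 2)]
```

Run:
```python
from h import *
f=np.load("scene0.npz");X=cloud("scene",f["d"]);z=X[...,2]
# counter flatness where bare
for v,u in((300,100),(350,300),(160,120),(150,300),(300,450)): print(v,u,np.round(X[v-3:v+4,u-3:u+4].reshape(-1,3).mean(0),1))
```

```text
300 100 [ 6.142e+02 -1.898e+02 -2.000e-01]
350 300 [ 7.504e+02  4.910e+01 -1.000e-01]
160 120 [ 2.589e+02 -1.726e+02  2.000e-01]
150 300 [302.  157.6   0.4]
300 450 [7.142e+02 2.576e+02 1.000e-01]
```

View pics/tip.png

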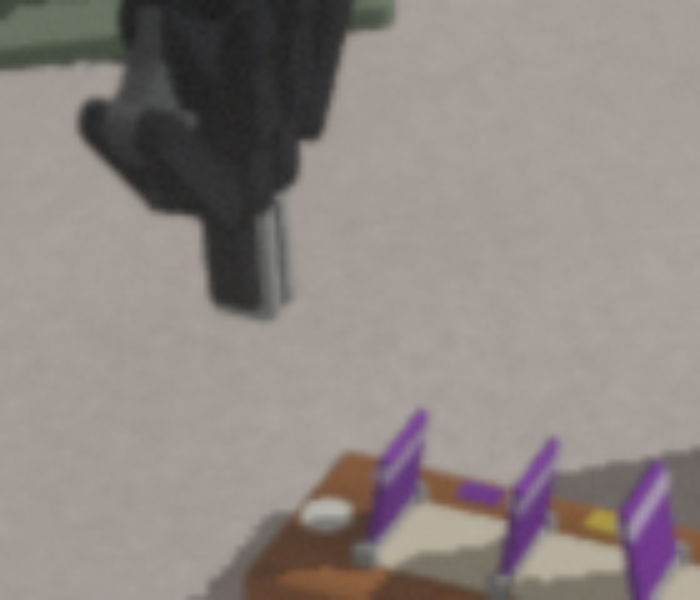

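The fingertips really are about 33 mm higher than the reported pose plus tcp_to_tips (depth shows the bottom edge at about z 95). Horizontally they agree. I'll lower under a force guard to a height that's safe under either reading, then measure again.

```bash
cat >> h.py <<'E'
def tip(s0,tag):
    s=sensors.read_state();p,d=optics.grab_frame("scene");X=cloud("scene",d)
    hsv=cv2.cvtColor(p,cv2.COLOR_RGB2HSV)
    q=X.reshape(-1,3);dxy=q[:,:2]-C;a=dxy@U;l=dxy@np.array([-U[1],U[0]])
    m=(abs(a-s0)<16)&(abs(l)<20)&(q[:,2]>27)
    q=q[m];a=a[m];l=l[m]
    print("t",round(s["t"],2),"eef",np.round(s["eef_pos"],1),"F",np.round(s["force"],1),"zmin",np.round(np.sort(q[:,2])[:24:3],1))
    if len(q): 
        k=q[:,2]<q[:,2].min()+20; print("  s",np.percentile(a[k],[5,50,95]).round(1),"lat",np.percentile(l[k],[5,50,95]).round(1))
    c=P(s0,0);c[2]=40;cp=optics.camera_params("scene");w=cp["mtx"]@(np.array(cp["R"])@c+cp["t"]);u,v=(w[:2]/w[2]).astype(int)
    cv2.imwrite(f"pics/{tag}.png",cv2.resize(p[max(0,v-60):v+60,u-70:u+70],None,fx=5,fy=5)[:,:,::-1])
E
python3 - <<'E'
from h import *
tip(-126,"a0")
print(ctrl.move_l(P(-126,33),vel=60,threshold=4)); ctrl.hold(.2)
tip(-126,"a1")
E
```

```text
t 4.12 eef [461.   -3.7  85.4] F [0.8 0.5 0.4] zmin [94.7 95.3 95.8 96.1 96.4 97.6 98.3 98.8]
  s [-132.7 -120.5 -115.6] lat [-12.6  -5.6   6.1]
False
t 4.97 eef [461.1  -3.7  58.4] F [-0.2 -0.6 -0.8] zmin [67.5 68.7 69.1 69.9 70.1 70.7 71.2 71.6]
  s [-132.9 -120.4 -115.6] lat [-12.2  -5.8   6. ]
```

View pics/a1.png

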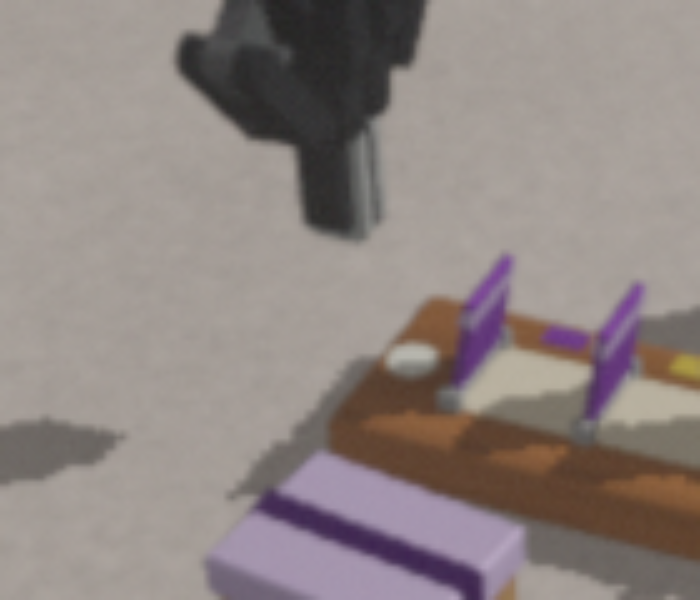

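The offset is consistent: the tips sit about 10 mm above the reported TCP, not 25 mm below it. I'll do the descent just off the board's end under the force guard, then measure the height there with rays.

Run:
```python
from h import *
ctrl.move_l(P(-145,33),vel=80)
print(ctrl.move_l(P(-145,3),vel=50,threshold=4)); ctrl.hold(.2)
tip(-145,"b1")
```

```text
False
t 6.36 eef [450.2 -19.3  28.4] F [ 0.5 -0.2 -0.2] zmin [37.4 38.2 38.7 39.3 40.5 41.  42.2 43.4]
  s [-151.7 -139.3 -134.4] lat [-12.7  -5.5   6.4]
```

View pics/b1.png

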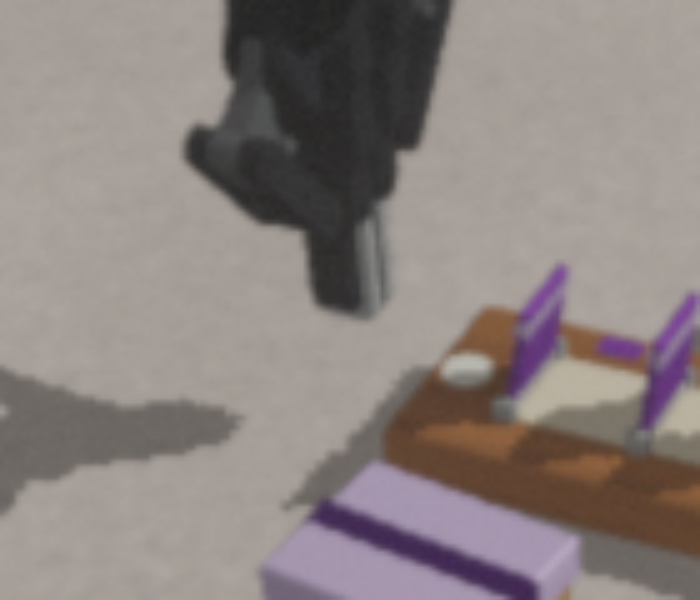

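Run:
```python
from h import *
cp=optics.camera_params("scene")
def proj(w): a=cp["mtx"]@(np.array(cp["R"])@w+cp["t"]);return a[:2]/a[2]
c=P(-145,0);c[2]=40;u,v=proj(c).astype(int);print(u,v)
V=np.array([-U[1],U[0]])
for s,l in((-134.3,-12.7),(-134.3,-14.5),(-134.3,0),(-155.7,-12.7)):
  for z in(34,36,38,40): 
    w=np.array([*(C+s*U+l*V),z]);q=(proj(w)-[u-70,v-60]+.5)*5;print(s,l,z,q.round(0))
```

```text
212 189
-134.3 -12.7 34 [366. 348.]
-134.3 -12.7 36 [366. 343.]
-134.3 -12.7 38 [365. 337.]
-134.3 -12.7 40 [365. 332.]
-134.3 -14.5 34 [364. 351.]
-134.3 -14.5 36 [363. 346.]
-134.3 -14.5 38 [362. 341.]
-134.3 -14.5 40 [362. 335.]
-134.3 0 34 [386. 326.]
-134.3 0 36 [385. 321.]
-134.3 0 38 [385. 315.]
-134.3 0 40 [384. 310.]
-155.7 -12.7 34 [306. 333.]
-155.7 -12.7 36 [305. 328.]
-155.7 -12.7 38 [304. 323.]
-155.7 -12.7 40 [304. 317.]
```

Run:
```python
from h import *
p,d=optics.grab_frame("scene");X=cloud("scene",d)
V=np.array([-U[1],U[0]])
g=cv2.cvtColor(p,cv2.COLOR_RGB2GRAY)
for v in range(174,194):
    print(v,[(int(g[v,u]),*np.round([(X[v,u,:2]-C)@U,(X[v,u,:2]-C)@V,X[v,u,2]]).astype(int).tolist()) for u in range(203,222,2)  if X[v,u,2]>10])
```

```text
174 [(50, -137, -33, 90), (51, -134, -33, 91), (54, -134, -27, 87), (52, -134, -23, 85), (48, -139, -8, 75), (78, -137, -6, 74), (124, -136, -2, 71), (95, -137, 5, 67), (146, -139, 15, 60)]
175 [(68, -152, -11, 71), (48, -136, -31, 87), (52, -132, -30, 88), (51, -141, -12, 75), (46, -141, -6, 71), (84, -138, -4, 71), (126, -135, -4, 71), (95, -135, 2, 67), (146, -136, 10, 62)]
176 [(76, -152, -10, 69), (44, -149, -10, 69), (49, -133, -29, 85), (50, -141, -12, 73), (49, -139, -9, 71), (85, -139, -4, 68), (124, -135, -4, 69), (101, -135, 2, 66), (143, -136, 9, 61)]
177 [(77, -152, -11, 68), (48, -150, -9, 67), (48, -147, -8, 67), (47, -141, -11, 71), (53, -140, -8, 69), (88, -138, -6, 68), (120, -136, -2, 66), (105, -134, 0, 65), (133, -135, 8, 60)]
178 [(90, -152, -12, 67), (45, -148, -12, 67), (43, -145, -11, 67), (48, -142, -11, 68), (51, -138, -11, 69), (85, -139, -5, 65), (117, -136, -3, 65), (102, -134, 0, 63), (132, -135, 7, 59)]
179 [(105, -153, -11, 64), (47, -148, -12, 65), (44, -145, -11, 66), (49, -142, -11, 67), (56, -141, -8, 65), (78, -138, -6, 64), (114, -135, -5, 65), 
[... 1376 characters left out ...]
, -13, 53), (52, -139, -13, 54), (57, -139, -7, 50), (99, -136, -6, 50), (131, -135, -2, 48), (123, -136, 6, 42)]
188 [(75, -151, -12, 48), (44, -146, -13, 51), (47, -143, -12, 50), (50, -139, -13, 52), (52, -139, -8, 49), (96, -138, -4, 46), (130, -135, -1, 45), (118, -134, 3, 43)]
189 [(95, -154, -7, 43), (52, -148, -10, 46), (45, -145, -10, 47), (50, -140, -12, 49), (53, -139, -8, 47), (95, -137, -5, 46), (130, -135, -2, 44)]
190 [(88, -150, -7, 41), (67, -144, -11, 45), (55, -140, -12, 47), (63, -139, -7, 44), (97, -138, -3, 42), (132, -136, -1, 41)]
191 [(108, -148, -5, 39), (88, -145, -4, 39), (88, -141, -5, 41), (99, -137, -5, 42)]
192 [(113, -141, -5, 39), (109, -138, -5, 39)]
193 []
```

The lowest pixels give a tip height of 38 to 42 mm, which is too vague for the 32–35 mm window. The counter next to the board's end is bare here, so I'll do a light guarded touch on it to get the exact tip height.

Run:
```python
from h import *
print(ctrl.move_l(P(-145,-20),vel=60,threshold=5))
tip(-145,"c0")
r=ctrl.move_l(P(-145,-46),vel=13,threshold=4)
s=sensors.read_state();print(r,s["t"],s["eef_pos"],s["force"])
ctrl.move_l([*s["eef_pos"][:2],s["eef_pos"][2]+10],vel=60)
s=sensors.read_state();print(s["t"],s["eef_pos"],s["force"])
```

```text
False
t 6.99 eef [449.4 -19.2   4.4] F [-0.6 -0.2 -0. ] zmin [27.1 27.2 27.6 27.8 28.2 29.1 29.7 29.8]
  s [-152.4 -139.9 -135. ] lat [-12.3  -7.6   7.6]
True 8.1917 [449.78391468 -19.23655135  -9.24477362] [-1.05643204 -0.01448752  4.59465103]
8.5167 [450.33994436 -19.35110266   1.27471438] [-0.00704353  0.02081033 -0.10291974]
```

Contact came at reported z = -9.2, so true tip height is the reported z plus 9.2 mm. Vision agrees (37.4 mm against 37.6). I'll sweep with tips at about 33.5 mm, in guarded segments with checks, without leaving the row.

```bash
cat >> h.py <<'E'
def Q(s,ztrue): 
    return np.array([*(C+s*U),ztrue-9.6])
def tabs(tag):
    p,d=optics.grab_frame("scene");np.savez(tag+".npz",p=p,d=d)
    cv2.imwrite(f"pics/{tag}.png",cv2.resize(p[140:270,200:390],None,fx=4,fy=4)[:,:,::-1])
E
python3 - <<'E'
from h import *
for s in(-130,-60,0,100): assert ctrl.solve_ik(Q(s,33.5),R(1)) is not None
ctrl.move_l(Q(-145,33.5),rot=R(1),vel=60)
print(ctrl.move_l(Q(-118,33.5),vel=60,threshold=5)); tip(-118,"d0")
print(ctrl.move_l(Q(-62,33.5),vel=45,threshold=8)); tip(-62,"d1"); tabs("d1t")
E
```

```text
False
t 9.65 eef [465.2   3.3  23.7] F [-0.2 -0.4 -0.2] zmin [30.8 33.7 34.4 34.7 35.7 36.3 37.4 38.5]
  s [-124.6 -111.8 -107.7] lat [-11.9  -5.2   5.5]
False
t 11.09 eef [496.8  49.   23.9] F [-0.2 -0.4 -0.5] zmin [27.1 27.7 28.1 28.5 28.5 28.8 29.  29.4]
  s [-75.2 -59.1 -51.5] lat [-12.9  -5.6   7.5]
```

View pics/d1t.png

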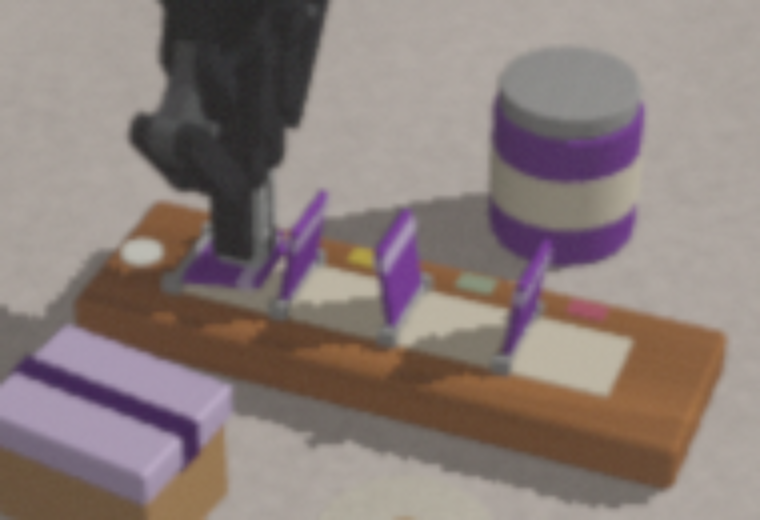

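Tab 1 lies almost flat under the tips (crop about (225,270)). Tabs 2–4 still stand, the board hasn't moved and the forces are near zero. I'll continue.

Run:
```python
from h import *
print(ctrl.move_l(Q(26,33.5),vel=45,threshold=8)); s=sensors.read_state();print(s["t"],s["eef_pos"]-Q(26,33.5),s["force"]); tabs("e1")
```

```text
False
13.3 [-0.0361251  -0.05049882  0.01889482] [-0.88461541 -0.23557552  0.27851551]
```

View pics/e1.png

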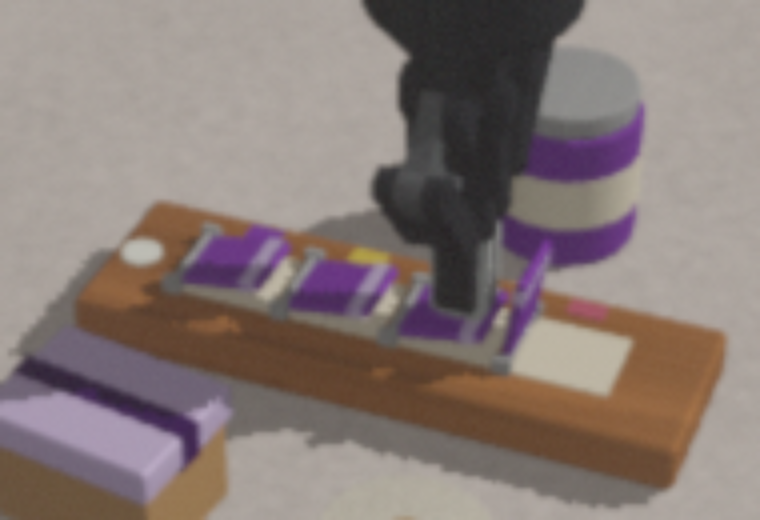

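Tabs 1–3 are folded and tab 4 still stands. I'll measure how flat 1 and 2 are before going on.

```bash
cat >> h.py <<'E'
def ang(tag,which):
    f=np.load(tag+".npz");X=cloud("scene",f["d"]).reshape(-1,3);h=cv2.cvtColor(f["p"],cv2.COLOR_RGB2HSV).reshape(-1,3)
    D=X[:,:2]-C;a=D@U;l=D@np.array([-U[1],U[0]])
    for i in which:
        x0=[-84,-40,4,48][i-1]
        m=(a-x0>2)&(a-x0<38)&(abs(l)<12)&(X[:,2]>22)&(X[:,2]<62)&(h[:,0]>118)&(h[:,0]<155)&(h[:,1]>50)
        k=np.polyfit(a[m]-x0,X[m,2],1);print(tag,"tab",i,m.sum(),"slope deg",round(np.degrees(np.arctan(k[0])),1),"z at hinge/end",np.polyval(k,[0,36]).round(1),"max",np.percentile(X[m,2],95).round(1), "rad",round(1.745-np.arctan(k[0]),2))
E
python3 - <<'E'
from h import *
ang("e1",(1,2))
E
```

```text
e1 tab 1 173 slope deg 8.4 z at hinge/end [27.8 33.1] max 33.4 rad 1.6
e1 tab 2 182 slope deg 8.7 z at hinge/end [27.7 33.2] max 33.0 rad 1.59
```

Both are about 8.5° from flat (about 1.6 rad, limit 1.4). Now I'll finish the sweep, lift and retreat.

Run:
```python
from h import *
print(ctrl.move_l(Q(100,33.5),vel=45,threshold=8)); s=sensors.read_state();print(s["t"],s["eef_pos"]-Q(100,33.5),s["force"]); tabs("f1")
ctrl.move_l(Q(104,170),vel=100)
ctrl.move_ptp(np.array([420,330,230.]),R(1))
tabs("f2")
for t in("f2",): ang(t,(1,2,3,4))
p,d=optics.grab_frame("top");cv2.imwrite("pics/top2.png",p[:,:,::-1]);X=cloud("top",d);z=X[...,2];hsv=cv2.cvtColor(p,cv2.COLOR_RGB2HSV)
for nm,d0 in(("top",d),):
    wood=(hsv[...,0]<16)&(hsv[...,1]>110)&(abs(z-22)<5);wood[:170]=0;wood[310:]=0;wood[:,:150]=0;wood[:,320:]=0
    k,lab,st,ce=cv2.connectedComponentsWithStats(cv2.morphologyEx(wood.astype(np.uint8),cv2.MORPH_CLOSE,np.ones((9,9))))
    i=1+st[1:,4].argmax();print(cv2.minAreaRect(X[(lab==i)&(abs(z-22)<5)][:,:2].astype(np.float32)))
print(sensors.read_state()["t"])
```

```text
False
15.1417 [-0.15108337 -0.22361955 -0.03951599] [ 0.22056234 -0.46932832 -0.18984224]
f2 tab 1 175 slope deg 8.6 z at hinge/end [27.7 33.2] max 33.6 rad 1.59
f2 tab 2 181 slope deg 7.8 z at hinge/end [28. 33.] max 33.1 rad 1.61
f2 tab 3 194 slope deg 7.8 z at hinge/end [27.9 32.8] max 32.8 rad 1.61
f2 tab 4 199 slope deg 9.2 z at hinge/end [27.6 33.4] max 33.5 rad 1.59
((532.74267578125, 100.13420104980469), (235.26312255859375, 73.5107421875), 55.29039764404297)
17.7417
```

View pics/f2.png

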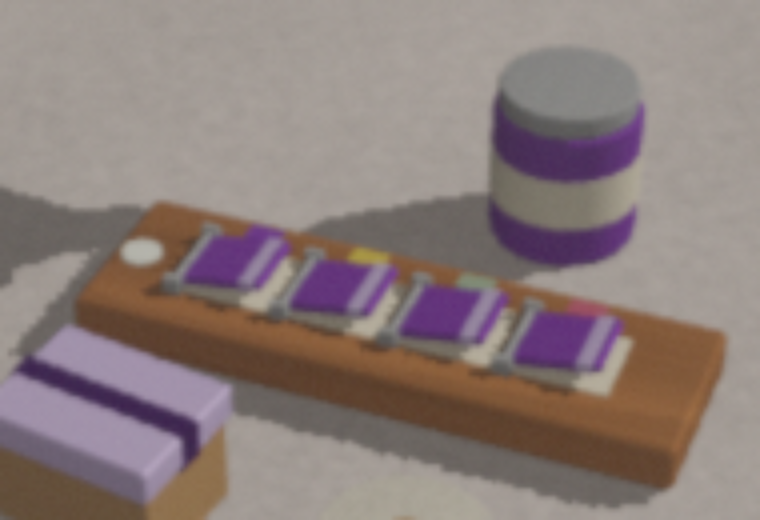

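View pics/top2.png

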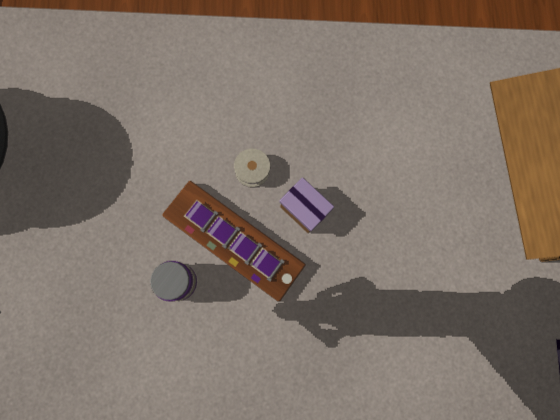

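All four tabs are flat. The board and the candle (173,281), spool (252,167) and gift box (306,205) are where they began, and the hand is clear. I'm handing the job in.

```bash
python3 -c "
from plant import ctrl
ctrl.finish_job()"
```

```text
the job is handed in; nothing more can be done
```

All four tabs are laid flat, done in one sweep from the white-dot end with the shut fingertips about 33.5 mm above the counter. I paused twice for a look, with the finger staying down in the row. Then I lifted the hand, moved it away and handed the job in at about 17.7 s of the 34 s allowed.

**Final checks:**
- **Tabs:** depth fits put them at about 1.59, 1.61, 1.61 and 1.59 rad, against the 1.4 rad needed.
- **Board:** the measured centre moved less than 0.1 mm.
- **Candle, gift box and spool:** they appear at the same pixels as before in the top view. I compared these by eye only.
- **Force:** the sweep never reached its 8 N guard, and every reading at a stop was under 1 N.

**One disagreement:** the fingertips sat about 34 mm higher than the reported tool position and `tcp_to_tips` (25 mm) implied. I confirmed this with the camera and with one light touch (about 4.6 N) on the bare counter beside the board, and corrected the sweep height for it. I did not find the cause.

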